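# Set up a therapy-laser output check on the optical bench

## Task

Get the optical bench ready and take a reading of the laser probe: lift the dust hood off the sensor and stand it upright in the steel tray, stand every filter that is out on the table upright in the bed between probe and sensor, facing squarely across the beam, and crank the handwheel until the carriage's pointer is level with the brass set pointer on the scale. Only when all of that is in place press the meter's white record button fully down and let it go; leave the gel bottle and the tub of wipes standing where they are.

Things in the scene. Friction and masses are not known exactly. Their poses are not given: they have to be found in the camera images.
- bench: fixed optical test bench: aluminium base plate 124 (own x) x 390 (own y) mm; origin at table level under its middle, z up. The beam runs along its own y, 88 mm up. From -y to +y: sensor under a hood, filter bed, probe carriage (113 mm high, never nearer the sensor than y = 41 mm), bearing block, handwheel. The scale lies along its +x edge
- sensor_top (a point): top centre of the sensor, a black box 56 (bench x) x 44 (bench y) x 62 mm high, at bench y = -150 mm, 117 mm above the table. It stands on a pedestal 74 x 62 mm whose top is 55 mm above the table; the hood's rim rests there
- bed_middle (a point): middle of the floor of the filter bed (bench x = 0, y = -40 mm, z = 46 mm): a flat steel channel 150 mm long along the bench's y (y = -115 to +35 mm) and 58 mm wide along x between two guide lips 9 mm high and 5 mm thick; its ends are open. Four filters fit at a spacing of 35 mm
- wheel_axis (a point): centre of the handwheel's outer face (bench x = 0, y = 205 mm, z = 58 mm): a spoked aluminium wheel of 38 mm radius, upright, its axis along the bench's y, at the bench's +y end; the handle stands out towards +y
- handwheel (a joint): turn of the handwheel in rad, summed over turns; positive is clockwise seen from the handle's side (bench +y). At value a the handle is at x = -29 sin(a), z = 58 + 29 cos(a) mm in the bench frame. A positive turn carries the carriage 10 mm towards the sensor (-y); range up to 35.5 rad. Stays where left; about 2 N at the handle
- crank_handle (a point): middle of the part of the crank handle to grip: a black cylinder 17 mm in diameter, 56 mm long (bench y = 209 to 265 mm, this point 250 mm), parallel to the wheel's axis and 29 mm off it, spinning freely on its pin. Pinch it from above, across the bench's y, and lead it round the circle with the gripper still pointing down
- carriage_pointer (a point): tip of the probe carriage's dark index pointer over the white scale at the bench's +x edge; its frame is parallel to the bench's
- set_pointer (a point): tip of the brass set pointer, a small collar clamped fast beside the scale at the distance wanted; frame parallel to the bench's. The carriage is on the mark when both pointers have the same y in the bench frame
- hood: dust hood: grey box open below, 68 (own x) x 56 (own y) x 69 mm, walls 3 mm, with a round black knob on top 22 mm in diameter, from z = 73 to 93 mm; origin: centre of the open rim. It starts loosely over the sensor (3 mm clearance each side, 62 mm deep): lift it straight up at least 65 mm; 0.11 kg
- tray: fixed shallow steel tray 160 (own x) x 150 (own y) mm, 22 mm high, walls 3 mm, inner floor 3 mm above the table; origin: centre of the underside
- meter: fixed power meter, a grey box 120 (x) x 140 (y) x 45 mm with a display; origin: centre of the underside
- record_top (a point): top centre of the meter's record button, a white push button 28 mm in diameter, travel 6 mm straight down, about 4 N when fully down, sprung back
- record (a joint): travel of the record button in m: 0 released, 0.006 fully down; it counts as pressed beyond 0.004
- gel_bottle: bystander: upright blue gel bottle 60 mm in diameter, 170 mm high; origin: centre of the underside
- wipes: bystander: upright white tub 80 mm in diameter, 120 mm high; origin: centre of the underside
- filter0: filter: black frame with an amber window on a broad foot, free-standing. Foot 50 (own x) x 32 (own y) x 12 mm; frame above it 50 (x) x 12 (y) mm, top at z = 64 mm; 0.12 kg. Origin: centre of the underside; own y looks through the window. Grip it over its side edges (50 mm apart along own x), 40 to 50 mm up. Starts on the table near the robot; None if absent
- filter1: filter: black frame with an amber window on a broad foot, free-standing. Foot 50 (own x) x 32 (own y) x 12 mm; frame above it 50 (x) x 12 (y) mm, top at z = 64 mm; 0.12 kg. Origin: centre of the underside; own y looks through the window. Grip it over its side edges (50 mm apart along own x), 40 to 50 mm up. Starts on the table near the robot; None if absent
- filter2: filter: black frame with an amber window on a broad foot, free-standing. Foot 50 (own x) x 32 (own y) x 12 mm; frame above it 50 (x) x 12 (y) mm, top at z = 64 mm; 0.12 kg. Origin: centre of the underside; own y looks through the window. Grip it over its side edges (50 mm apart along own x), 40 to 50 mm up. Starts on the table near the robot; None if absent
- filter3: filter: black frame with an amber window on a broad foot, free-standing. Foot 50 (own x) x 32 (own y) x 12 mm; frame above it 50 (x) x 12 (y) mm, top at z = 64 mm; 0.12 kg. Origin: centre of the underside; own y looks through the window. Grip it over its side edges (50 mm apart along own x), 40 to 50 mm up. Starts on the table near the robot; None if absent
Mind the look-alikes: they are no part of the job. Leave any red look-alike of the filter3 alone.

How it is judged:
On the way, in this order (a step that is already met when the one before it is completed fails the run):
1. hood in the tray, all filters in the bed, carriage on the mark (x of hood in the frame of tray between -0.07 and 0.07 m and y of hood in the frame of tray between -0.065 and 0.065 m and height (world z) of hood below 0.01 m and angle between each of hood, filter0, filter1, filter2, filter3's own z axis and vertical below 0.1 rad and x of filter0 in the frame of bench between -0.007 and 0.007 m and y of filter0 in the frame of bench between -0.112 and 0.034 m and z of filter0 in the frame of bench between 0.043 and 0.05 m and angle between the y axis of each of filter0, filter1, filter2, filter3 and the y axis of bench, either way round below 0.17 rad and x of filter1 in the frame of bench between -0.007 and 0.007 m and y of filter1 in the frame of bench between -0.112 and 0.034 m and z of filter1 in the frame of bench between 0.043 and 0.05 m and x of filter2 in the frame of bench between -0.007 and 0.007 m and y of filter2 in the frame of bench between -0.112 and 0.034 m and z of filter2 in the frame of bench between 0.043 and 0.05 m and x of filter3 in the frame of bench between -0.007 and 0.007 m and y of filter3 in the frame of bench between -0.112 and 0.034 m and z of filter3 in the frame of bench between 0.043 and 0.05 m and y of carriage_pointer in the frame of set_pointer between -0.002 and 0.002 m), for 0.2 s.
2. record button pressed (value of joint record above 0.004 m).
At the end, for the whole second after the job is handed in: hood upright on the tray floor; every filter on the bed floor within 7 mm of its middle line, upright (0.1 rad) and square to the beam (0.17 rad); carriage pointer within 2 mm of the set pointer; record button pressed after that and released; all at rest (all of step 1 and linear speed of each of filter0, filter1, filter2, filter3, hood below 0.02 m/s and value of joint record below 0.002 m); the robot touches nothing.
It fails at once if the record button is pressed while the hood is still over the sensor or the carriage is more than 4 mm off the mark (value of joint record above 0.004 m and ((y of carriage_pointer in the frame of set_pointer below -0.004 m or y of carriage_pointer in the frame of set_pointer above 0.004 m) or (horizontal distance between hood and bench between 0.13 and 0.17 m and height (world z) of hood above 0.03 m))).
It fails at once if the gel bottle or the tub of wipes is shifted more than 4 cm or knocked over (distance of any of gel_bottle, wipes from where it was at the start of the episode above 0.04 m or angle between any of gel_bottle, wipes's own z axis and vertical above 0.4 rad).
Of filter0, filter1, filter2, filter3 only 2 to 4 are there at a start; the rules pass over those that are not, and their reading is None.
At some moment in a run one of filter0, filter1, filter2, filter3 may be knocked a few centimetres aside while the robot is not near it.
It also fails if it takes over 210 s, if anything falls off the work surface, if the arm or the gripper's body presses on something with over 40 N, if the wrist force passes 120 N, or if a joint passes its speed limit or range.

## Robot

A 6-joint arm with a two-finger parallel gripper is mounted at the origin on the work surface. World frame = base frame: x ahead of the robot, y to its left, z up, the work surface at z = 0. Lengths are in m, angles in rad, forces in N, time in s.
With the tool pointing down it reaches from about 0.25 to 0.725 m from the base axis. Payload 4 kg.
Tool frame: the origin (TCP) lies on the centre line of the jaws, within the pads' length; the fingertips stand 22 mm ahead of it and the grasp point (between the pads) lies 3 mm ahead of it; z points along the fingers, y is the line along which they close (so a half turn about z gives the same grasp; the last joint's range is limited). The gripper opens to 85 mm and grips with 20 to 120 N. Pads are 22 mm wide; open, the fingers measure 114 mm over their backs; the gripper's body (76 mm by 85 mm) begins 54 mm behind the grasp point. The pads swing forward as they close: fully open they stand 13 mm farther back than shut.
Start: joints at [-1.162, 0.241, 0.005, 1.335, 0, 1.571], TCP at [0.199, -0.459, 0.253] pointing down, gripper open.
Joint ranges: [-2.72, 2.72], [-1.05, 1.87], [-1.09, 1.28], [-1.99, 2.15], [-1.42, 1.44], [-3.14, 3.14]. Speed limits (rad/s): [2.79, 2.79, 3.14, 3.14, 3.14, 3.14].

## Interface

Orientations are given as a unit quaternion [x, y, z, w].
In Python, from workcell import bot gives the robot as it stands.
- The arm moves only by the shell command python3 -m inch 'ROWS'. ROWS is JSON, one flat list of numbers, 7 for each row, row after row: the shift along the world's x, y, z in mm, then the turn, a rotation vector about the world's x, y, z in rad, then the opening in per cent of the stroke, from 0 (shut) to 100 (fully open). A call has 1 to 8 rows; each row is the pose to reach, as a shift and turn from the pose commanded when the call began; what a row does not reach only later rows make up. A row lasts 1/12 s, in which the tool goes at most 41.7 mm and 7.16 degrees, less where a joint would pass 70% of its speed; a pose out of reach is approached as far as the arm can. A call with a gripper value outside its range is refused whole. The fingers move at their own pace and stop on an object; the grip force is fixed at half the most. Time passes only in rows, so rows that repeat a pose let the fingers close. It gives the time, the measured TCP pose, the force, the opening and the grip force at its end, in the units of the state.
- bot.get_obs(): the state, without advancing time (a new reading comes with each control period).
- bot.camera(name): name is "scene" or "top"; returns the picture (400x640x3 uint8, blue, green, red); there is no depth.
- bot.camera_info(name): a dict with "intrinsics" (3x3 intrinsics, pixels), "camera_from_world" (4x4, takes a point from world to camera coordinates). Camera axes: x right, y down, z forward; pixel columns grow to the right and rows downward; lengths in m; the calibration is good to about 2 mm. A picture is of the moment at which its call begins. camera_info takes no time and is no camera call.
- bot.job_done(): hands the job in; it is judged then, once.
Trained networks look in the newest picture that a camera, given by its name, has taken for a name from the list of things; names that differ only in an ending like _2 or _b are one class to them, and where a whole thing is asked for, a point or a joint stands for the part that bears it (a point fixed in the world has none). Each returns a list of dicts, best first, with "confidence" (0 to 1); they miss things now and then, are a little off and sometimes report something else, mostly with a low value. They report only what shows in the picture. A call takes as long as a camera call. They do not tell look-alikes from the thing itself.
- bot.silhouettes(camera, target): "mask" (400x640 bool, what is visible of it) and "uv" ([column, row] in pixels, amid what is visible of it).
- bot.spot_point(camera, target): "uv" ([column, row] in pixels: a listed point, or the origin of a listed thing).
The state is a dict: "clock": time; "joint_pos": joint angles; "joint_vel": joint speeds; "tau": joint torques, N m; "eef_pos": TCP position; "tool_rot": TCP orientation; "ft_force": force on the tool from outside, world axes, zero at the start; "ft_torque": the same for the moment, N m; "grip_width": finger opening in m; "grasp_force": force on a finger pad.
Only numpy, scipy, OpenCV 4.12 (cv2) and the standard library are available. Lean on these libraries where they do the work, as an engineer would, in place of code of your own. Each camera call takes 0.05 s, during which the arm holds its last target. There are 200 camera calls.

## Working session

There is one attempt and no reset: what is moved stays moved. The work goes in short steps, Python scripts to look and compute and a shell command to move; the robot and the scene stay as the last step left them, time stands still between calls to the robot, and variables do not carry over. Pictures are saved under pics/ and viewed, at most 14 in all, crops included, and the job is handed in when it is done.

```bash
mkdir -p pics
cat > h.py <<'E'
import numpy as np, cv2
from workcell import bot
def cam(n):
    i=bot.camera_info(n); return np.array(i["intrinsics"]),np.array(i["camera_from_world"])
def proj(n,P):
    K,T=cam(n); p=T[:3,:3]@np.array(P,float)+T[:3,3]; q=K@p; return q[:2]/q[2]
def ray(n,uv):
    K,T=cam(n); R=T[:3,:3]; c=-R.T@T[:3,3]; d=R.T@np.linalg.inv(K)@np.array([uv[0],uv[1],1.]); return c,d/np.linalg.norm(d)
def onz(n,uv,z):
    c,d=ray(n,uv); return c+d*(z-c[2])/d[2]
def tri(u1,u2):
    A=[];b=[]
    for n,u in(("scene",u1),("top",u2)):
        c,d=ray(n,u); M=np.eye(3)-np.outer(d,d); A.append(M); b.append(M@c)
    A=np.vstack(A);b=np.hstack(b); x=np.linalg.lstsq(A,b,rcond=None)[0]
    return x, np.linalg.norm(A@x-b)
E
python3 - <<'E'
from h import *
for n in("scene","top"):
    cv2.imwrite(f"pics/{n}0.png",bot.camera(n)); K,T=cam(n); print(n,K[0,0],(-T[:3,:3].T@T[:3,3]).round(3),T[2,:3].round(2))
np.set_printoptions(precision=3,suppress=True)
for t in["bench","sensor_top","bed_middle","wheel_axis","crank_handle","carriage_pointer","set_pointer","hood","tray","meter","record_top","gel_bottle","wipes","filter0"]:
    r=[bot.spot_point(n,t) for n in("scene","top")]
    print(t,[[(np.round(d["uv"],1).tolist(),round(d["confidence"],2)) for d in x][:6] for x in r])
    if r[0] and r[1]: x,e=tri(r[0][0]["uv"],r[1][0]["uv"]); print("   ",x.round(4),round(e,4))
print(bot.get_obs())
E
```

```text
scene 400.21684876563745 [1.275 0.177 0.961] [-0.67 -0.1  -0.74]
top 510.1351960051878 [0.359 0.048 1.366] [ 0.14 -0.   -0.99]
bench [[([280.5, 243.3], 0.7)], [([338.9, 176.8], 0.94), ([460.2, 192.6], 0.58)]]
    [ 0.6   -0.023  0.004] 0.0043
sensor_top [[], []]
bed_middle [[([267.1, 229.2], 0.66)], [([356.6, 174.0], 0.75)]]
    [ 0.597 -0.063  0.06 ] 0.001
wheel_axis [[([351.6, 242.7], 0.9)], []]
crank_handle [[([371.7, 246.9], 0.71)], [([246.6, 170.6], 0.8)]]
    [0.606 0.231 0.044] 0.0085
carriage_pointer [[([318.8, 261.2], 0.78), ([226.6, 190.7], 0.65), ([308.4, 254.4], 0.56)], [([295.4, 150.4], 0.9)]]
    [0.665 0.097 0.032] 0.001
set_pointer [[([442.4, 203.5], 0.4), ([306.6, 259.7], 0.39)], [([309.8, 152.8], 0.41)]]
    [0.635 0.21  0.31 ] 0.2236
hood [[([230.5, 222.8], 0.97)], [([398.8, 181.2], 0.97), ([358.7, 174.6], 0.73)]]
    [ 0.581 -0.175  0.051] 0.0011
tray [[([231.3, 192.1], 0.87), ([170.7, 223.1], 0.38)], [([420.0, 250.0], 0.77)]]
    [ 0.404 -0.238 -0.013] 0.0029
meter [[([168.0, 222.6], 0.75)], [([469.4, 184.4], 0.57), ([339.2, 180.2], 0.37)]]
    [ 0.58  -0.373  0.
[... 299 characters left out ...]
], 0.61)]]
    [ 0.368  0.464 -0.001] 0.0052
filter0 [[([354.6, 185.1], 0.82), ([280.1, 209.1], 0.66), ([345.0, 203.6], 0.54)], [([281.0, 238.3], 0.78), ([354.2, 225.3], 0.68), ([264.0, 269.5], 0.59)]]
    [0.425 0.15  0.096] 0.0313
{'clock': 1.5, 'joint_pos': array([-1.162,  0.241,  0.005,  1.335,  0.   ,  1.571]), 'joint_vel': array([ 0.001, -0.   , -0.001,  0.   , -0.001,  0.   ]), 'tau': array([ -0.002, -37.221,  25.269,   0.001,  -0.   ,  -0.   ]), 'eef_pos': array([ 0.199, -0.459,  0.253]), 'tool_rot': array([ 0.979,  0.203,  0.   , -0.   ]), 'ft_force': array([-0.391,  0.389,  0.865]), 'ft_torque': array([-0.025,  0.048, -0.019]), 'grasp_force': 0.0, 'grip_width': 0.08568835968207753}
```

View pics/scene0.png

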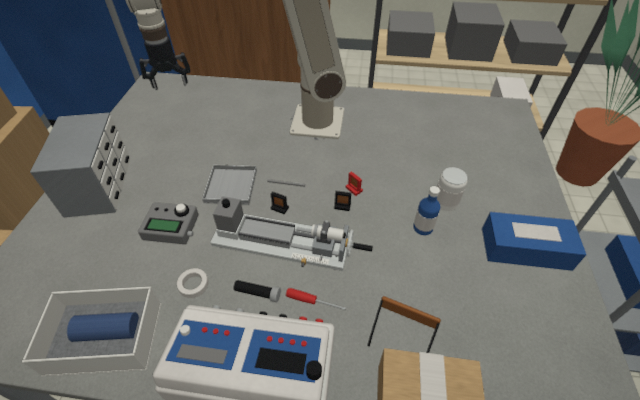

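View pics/top0.png

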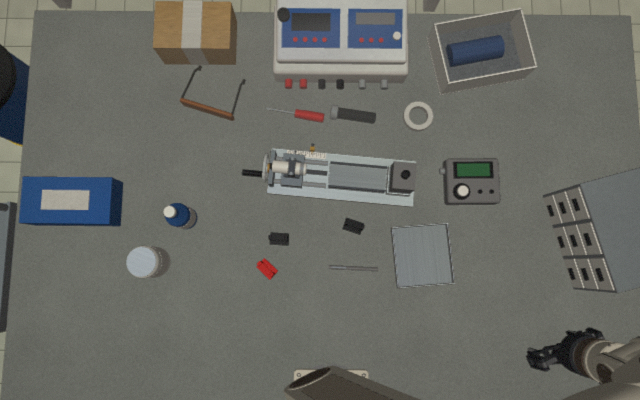

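Run:
```python
from h import *
t=cv2.imread("pics/top0.png")[140:212,240:425]; s=cv2.imread("pics/scene0.png")[192:270,205:390]
z=lambda a:cv2.resize(a,None,fx=4,fy=4,interpolation=cv2.INTER_CUBIC)
cv2.imwrite("pics/b.png",np.vstack([z(t),z(s)]))
f=np.vstack([cv2.resize(cv2.imread("pics/top0.png")[210:290,250:370],None,fx=5,fy=5,interpolation=cv2.INTER_CUBIC)])
cv2.imwrite("pics/f.png",f[:, :600])
bot.camera("top")
for d in bot.silhouettes("top","filter0"):
    m=d["mask"].astype(np.uint8); c=cv2.findNonZero(m); r=cv2.minAreaRect(c)
    P=[onz("top",p,0.05)[:2] for p in cv2.boxPoints(r)]
    e1,e2=P[1]-P[0],P[2]-P[1]
    print("filt",round(d["confidence"],2),np.round(d["uv"],1),m.sum(),np.round(np.mean(P,0),3),[(round(float(np.linalg.norm(e))*1000),round(float(np.degrees(np.arctan2(e[1],e[0])))%180)) for e in(e1,e2)])
for n in("top","scene"):
  bot.camera(n)
  for t in("hood","tray","meter","crank_handle","record_top","set_pointer","carriage_pointer"):
    for d in bot.silhouettes(n,t)[:2]:
      r=cv2.minAreaRect(cv2.findNonZero(d["mask"].astype(np.uint8)))
      print(n,t,round(d["confidence"],2),np.round(d["uv"],1),d["mask"].sum(),np.round(cv2.boxPoints(r),1).tolist())
```

```text
filt 0.75 [277.2 237.8] 256 [0.428 0.139] [(52, 90), (33, 1)]
filt 0.74 [265.9 269.2] 226 [0.352 0.167] [(29, 136), (49, 46)]
filt 0.73 [292.3 166.9] 848 [0.608 0.117] [(92, 90), (91, 1)]
filt 0.5 [354.3 228.2] 251 [ 0.463 -0.056] [(35, 158), (53, 69)]
top hood 0.73 [403.  178.2] 761 [[388.0, 162.0], [414.0, 162.0], [414.0, 192.0], [388.0, 192.0]]
top tray 0.92 [417.8 252.4] 3588 [[389.5, 226.3000030517578], [448.5, 221.60000610351562], [453.3999938964844, 283.5], [394.3999938964844, 288.20001220703125]]
top meter 0.84 [470.6 181.3] 2575 [[439.0, 159.0], [499.0, 159.0], [499.0, 204.0], [439.0, 204.0]]
top crank_handle 0.69 [261.8 170.8] 268 [[240.89999389648438, 171.39999389648438], [266.70001220703125, 153.5], [279.0, 171.3000030517578], [253.3000030517578, 189.1999969482422]]
top crank_handle 0.44 [330.1 174.2] 6204 [[240.1999969482422, 191.10000610351562], [245.1999969482422, 137.8000030517578], [417.8999938964844, 153.89999389648438], [413.0, 207.1999969482422]]
top record_top 0.5 [459.3 191. ] 83 [[455.5, 190.5], [462.0, 184.0], [468.5, 190.5], [462.0, 197.0]]
top record_top 0.3
[... 886 characters left out ...]
], [194.39999389648438, 244.6999969482422]]
scene crank_handle 0.81 [354.6 242.5] 227 [[341.20001220703125, 232.10000610351562], [367.0, 226.5], [372.0, 249.60000610351562], [346.29998779296875, 255.1999969482422]]
scene record_top 0.56 [178.6 206.2] 60 [[176.0, 204.0], [184.0, 204.0], [184.0, 211.0], [176.0, 211.0]]
scene carriage_pointer 0.78 [322.6 235. ] 820 [[298.6000061035156, 243.5], [320.3999938964844, 213.39999389648438], [346.6000061035156, 232.3000030517578], [324.8999938964844, 262.5]]
scene carriage_pointer 0.73 [229.9 216.3] 892 [[208.60000610351562, 226.39999389648438], [217.10000610351562, 192.5], [246.3000030517578, 199.8000030517578], [237.8000030517578, 233.6999969482422]]
```

View pics/b.png

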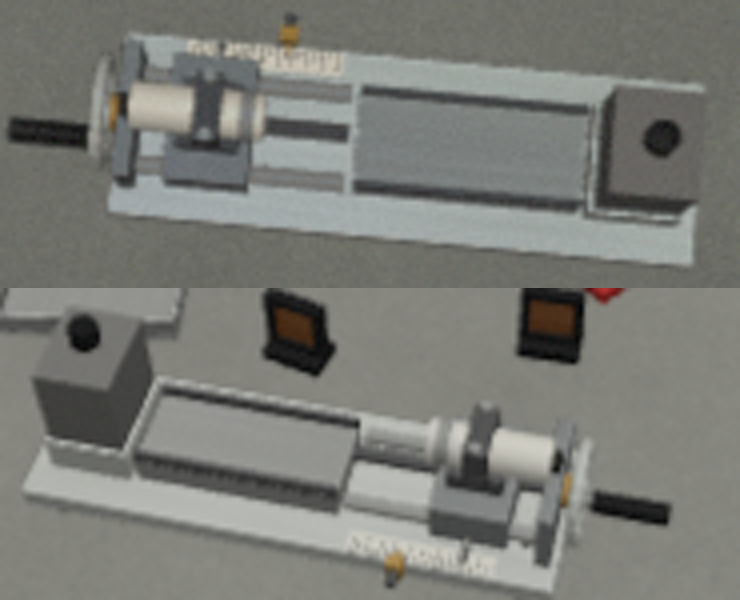

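View pics/f.png

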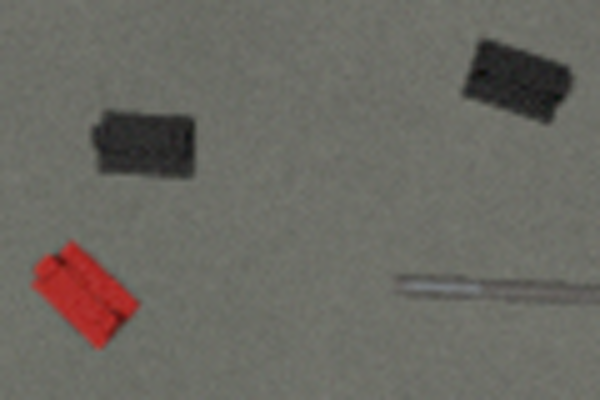

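```bash
cat > fit.py <<'E'
from h import *
from scipy.optimize import least_squares
T=lambda u,v:(240+u/4,140+v/4); S=lambda u,v:(205+u/4,192+(v-288)/4)
obs=[("top",T(108,213),(-62,195)),("top",T(692,265),(-62,-195)),("top",T(705,85),(62,-195)),("top",T(127,33),(62,195)),("scene",S(22,490),(62,-195)),("scene",S(553,592),(62,195))]
def W(p,b): 
    x,y,a=p[:3]; c,s=np.cos(a),np.sin(a); return np.array([x+c*b[0]/1e3-s*b[1]/1e3,y+s*b[0]/1e3+c*b[1]/1e3,b[2]/1e3])
def res(p): return np.concatenate([proj(n,W(p,(b[0],b[1],p[3]*1e3)))-uv for n,uv,b in obs])
r=least_squares(res,[0.6,0,-.06,.012]); P=r.x
if __name__=="__main__":
    np.set_printoptions(precision=3,suppress=True)
    print(P,np.degrees(P[2]),r.fun.round(1))
    inv=lambda w:((lambda c,s,d:(c*d[0]+s*d[1],-s*d[0]+c*d[1],w[2]))(np.cos(P[2]),np.sin(P[2]),np.array(w[:2])-P[:2]))
    for n,a,b in(("carr",S(463,562),T(222,44)),("set",S(395,562),T(290,40)),("handle tip",S(667,513),T(9,130)),("knob top",S(84,331),T(662,135))):
        x,e=tri(a,b); print(n,x,e,np.round(inv(x),4))
    for n,k in(("top",[(121.6,0)]),):
        pass
    for b in((0,250,58),(0,-150,148),(0,-65,91),(0,-15,91)): print(b,W(P,b),proj("top",W(P,b)),proj("scene",W(P,b)))
    for uv in(((405.5,174.5)),): print("knob z148",onz("top",uv,.148))
    print("button", tri((180.9,208.2),(462,190.5)), onz("top",(462,190.5),.055))
    print("tray",[onz("top",q,.022)[:2] for q in((389.5,226.3),(448.5,221.6),(453.4,283.5),(394.4,288.2))])
    for q in((277.5,239),(353.3,225.8)): print("filt",onz("top",q,.03))
E
python3 fit.py
```

```text
[ 0.594 -0.026 -0.083  0.024] -4.729213766544797 [-0.5  0.3 -0.1  0.5 -0.3 -0.2 -0.5 -0.1 -1.   0.2 -0.6  0. ]
carr [0.663 0.099 0.033] 0.0028277604568382963 [0.058 0.131 0.033]
set [0.667 0.053 0.029] 0.0018008155685315527 [0.065 0.085 0.029]
handle tip [0.603 0.238 0.034] 0.0002848611382004064 [-0.013  0.264  0.035]
knob top [ 0.583 -0.174  0.142] 0.0019033523247727294 [ 0.001 -0.148  0.142]
(0, 250, 58) [0.615 0.223 0.058] [246.778 166.393] [366.876 246.193]
(0, -150, 148) [ 0.582 -0.176  0.148] [406.002 173.921] [224.743 200.876]
(0, -65, 91) [ 0.589 -0.091  0.091] [368.527 174.951] [256.575 219.304]
(0, -15, 91) [ 0.593 -0.041  0.091] [348.894 173.19 ] [273.6   222.314]
knob z148 [ 0.581 -0.175  0.148]
button (array([ 0.555, -0.335,  0.062]), np.float64(0.0007672229273338998)) [ 0.557 -0.338  0.055]
tray [array([ 0.464, -0.153]), array([ 0.478, -0.309]), array([ 0.317, -0.318]), array([ 0.304, -0.164])]
filt [0.428 0.141 0.03 ]
filt [ 0.464 -0.057  0.03 ]
```

```bash
python3 -m inch '[200,142,0,0,0,0.5,100, 200,142,0,0,0,0.5,100, 200,142,0,0,0,0.5,100, 200,142,0,0,0,0.5,100, 200,142,0,0,0,0.5,100, 200,142,0,0,0,0.5,100, 200,142,0,0,0,0.5,100, 200,142,0,0,0,0.5,100]'
python3 -m inch '[183,141.5,0,0,0,0.58,100, 183,141.5,0,0,0,0.58,100, 183,141.5,0,0,0,0.58,100, 183,141.5,0,0,0,0.58,100, 183,141.5,0,0,0,0.58,100, 183,141.5,0,0,0,0.58,100, 183,141.5,0,0,0,0.58,100, 183,141.5,0,0,0,0.58,100]'
python3 -m inch '[0,0,0,0,0,0,100,0,0,0,0,0,0,100,0,0,0,0,0,0,100]'
```

```text
clock: 3.07
eef_pos: [0.4002, -0.3154, 0.2531]
tool_rot: [0.898, 0.441, -0.0, -0.0]
ft_force: [0.7, 0.6, 0.7]
grip_width: 0.085
grasp_force: 0.0
clock: 3.73
eef_pos: [0.5816, -0.1757, 0.2526]
tool_rot: [0.735, 0.678, -0.001, -0.0]
ft_force: [-0.5, -0.9, 0.3]
grip_width: 0.0853
grasp_force: 0.0
clock: 3.98
eef_pos: [0.5806, -0.1769, 0.2537]
tool_rot: [0.736, 0.677, -0.0, 0.0]
ft_force: [0.2, 0.0, -0.1]
grip_width: 0.0855
grasp_force: 0.0
```

```bash
python3 -m inch '[0,0,-41,0,0,0,100, 0,0,-80,0,0,0,100, 0,0,-96,0,0,0,100, 0,0,-102,0,0,0,100, 0,0,-102,0,0,0,100]'
python3 -m inch '[0,0,0,0,0,0,0, 0,0,0,0,0,0,0, 0,0,0,0,0,0,0, 0,0,0,0,0,0,0, 0,0,0,0,0,0,0, 0,0,0,0,0,0,0, 0,0,0,0,0,0,0, 0,0,0,0,0,0,0]'
```

```text
clock: 4.4
eef_pos: [0.5801, -0.1758, 0.1498]
tool_rot: [0.736, 0.677, -0.001, -0.002]
ft_force: [0.3, 0.4, -0.2]
grip_width: 0.0854
grasp_force: 0.0
clock: 5.07
eef_pos: [0.5826, -0.1755, 0.1526]
tool_rot: [0.735, 0.678, 0.001, 0.001]
ft_force: [0.9, -0.6, 6.0]
grip_width: 0.0195
grasp_force: 58.9
```

```bash
python3 -m inch '[0,0,15,0,0,0,0, 0,0,35,0,0,0,0, 0,0,55,0,0,0,0, 0,0,75,0,0,0,0, 0,0,95,0,0,0,0, 0,0,105,0,0,0,0, 0,0,105,0,0,0,0]'
python3 -m inch '[-24,-8,0,0,0,0,0, -55,-18,0,0,0,0,0, -85,-28,0,0,0,0,0, -115,-38,0,0,0,0,0, -145,-48,0,0,0,0,0, -172,-56,0,0,0,0,0, -187,-61,0,0,0,0,0, -187,-61,0,0,0,0,0]'
python3 - <<'E'
from h import *
a,b=bot.camera("scene"),bot.camera("top")
z=lambda a:cv2.resize(a,None,fx=4,fy=4,interpolation=cv2.INTER_CUBIC)
cv2.imwrite("pics/c.png",np.hstack([z(a[140:280,150:250]),z(b[140:280,380:480])]))
E
```

```text
clock: 5.65
eef_pos: [0.5828, -0.1756, 0.2586]
tool_rot: [0.735, 0.678, 0.001, 0.002]
ft_force: [-0.1, -0.9, -0.6]
grip_width: 0.0195
grasp_force: 59.0
clock: 6.32
eef_pos: [0.3909, -0.2363, 0.2548]
tool_rot: [0.737, 0.676, -0.001, -0.002]
ft_force: [-0.8, 0.6, -1.8]
grip_width: 0.0196
grasp_force: 59.1
```

View pics/c.png

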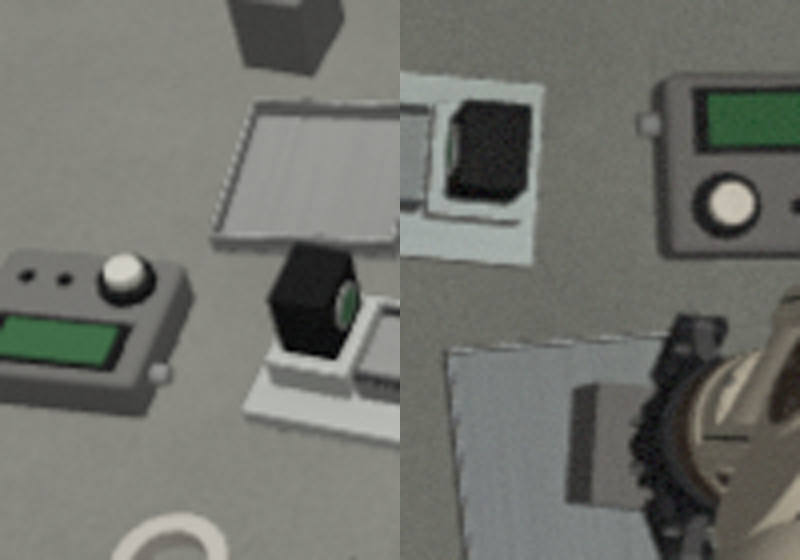

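```bash
python3 -m inch '[0,0,-35,0,0,0,0, 0,0,-70,0,0,0,0, 0,0,-105,0,0,0,0, 0,0,-130,0,0,0,0, 0,0,-145,0,0,0,0, 0,0,-152,0,0,0,0, 0,0,-156,0,0,0,0, 0,0,-156,0,0,0,0]'
python3 -m inch '[0,0,0,0,0,0,50, 0,0,0,0,0,0,80, 0,0,0,0,0,0,80, 0,0,0,0,0,0,80,0,0,0,0,0,0,80]'
```

```text
clock: 7.08
eef_pos: [0.395, -0.2355, 0.1007]
tool_rot: [0.735, 0.678, -0.0, -0.001]
ft_force: [0.3, 0.8, -0.3]
grip_width: 0.0194
grasp_force: 59.2
clock: 7.5
eef_pos: [0.3951, -0.2364, 0.1004]
tool_rot: [0.735, 0.678, 0.0, 0.0]
ft_force: [-0.4, 0.6, -0.5]
grip_width: 0.0683
grasp_force: 0.0
```

```bash
python3 -m inch '[0,0,41,0,0,0,80, 0,0,82,0,0,0,80, 0,0,120,0,0,0,100, 0,0,120,0,0,0,100, 0,0,120,0,0,0,100]'
cat > filt.py <<'E'
from h import *
np.set_printoptions(precision=3,suppress=True)
def filters(im):
    hsv=cv2.cvtColor(im,cv2.COLOR_BGR2HSV); K=np.zeros(im.shape[:2],np.uint8); K[im.max(2)<62]=255
    for c in cv2.findContours(K,cv2.RETR_EXTERNAL,cv2.CHAIN_APPROX_NONE)[0]:
        a=cv2.contourArea(c); r=cv2.minAreaRect(c); u=r[0]
        if 120<a<420 and 250<u[0]<400 and 150<u[1]<330:
            P=[onz("top",p,0.03)[:2] for p in cv2.boxPoints(r)]
            print(np.round(u,1),a,np.mean(P,0),[(round(float(np.linalg.norm(e))*1000),round(float(np.degrees(np.arctan2(e[1],e[0])))%180)) for e in(P[1]-P[0],P[2]-P[1])])
filters(bot.camera("top"))
for d in bot.spot_point("top","filter0"): print(np.round(d["uv"],1),round(d["confidence"],2),onz("top",d["uv"],0))
print(bot.get_obs()["joint_pos"], bot.get_obs()["eef_pos"])
E
python3 filt.py
```

```text
clock: 7.92
eef_pos: [0.3964, -0.2373, 0.2231]
tool_rot: [0.736, 0.677, 0.001, 0.003]
ft_force: [-0.3, -0.3, -0.5]
grip_width: 0.0855
grasp_force: 0.0
[278.5 238.5] 188.5 [0.43  0.139] [(50, 90), (29, 1)]
[353.4 226. ] 191.0 [ 0.464 -0.057] [(31, 162), (50, 72)]
[263.7 269.3] 0.8 [0.349 0.178 0.   ]
[351.9 228.8] 0.72 [ 0.459 -0.056  0.   ]
[279.5 237.1] 0.68 [0.435 0.138 0.   ]
[-0.54   0.18  -0.161  1.231  0.     1.113] [ 0.394 -0.236  0.22 ]
```

```bash
python3 -m inch '[36,94,0,0,0,0.7,100, 36,94,0,0,0,0.7,100, 36,94,0,0,0,0.7,100, 36,94,0,0,0,0.7,100, 36,94,0,0,0,0.7,100, 36,94,0,0,0,0.7,100, 36,94,0,0,0,0.7,100]'
python3 -m inch '[33,86,0,0,0,0.64,100, 33,86,0,0,0,0.64,100, 33,86,0,0,0,0.64,100, 33,86,-30,0,0,0.64,100, 33,86,-50,0,0,0.64,100, 33,86,-70,0,0,0.64,100, 33,86,-70,0,0,0.64,100, 33,86,-70,0,0,0.64,100]'
python3 - <<'E'
from h import *
a=bot.camera("scene"); b=bot.camera("top")
z=lambda a:cv2.resize(a,None,fx=5,fy=5,interpolation=cv2.INTER_CUBIC)
cv2.imwrite("pics/d.png",np.hstack([z(a[130:240,240:320]),z(b[170:280,310:390])]))
print(bot.get_obs())
E
```

```text
clock: 8.6
eef_pos: [0.4296, -0.1416, 0.2182]
tool_rot: [0.458, 0.889, -0.0, -0.002]
ft_force: [-0.7, 0.3, -0.1]
grip_width: 0.0853
grasp_force: 0.0
clock: 9.27
eef_pos: [0.462, -0.0562, 0.1486]
tool_rot: [0.157, 0.988, -0.0, -0.003]
ft_force: [-0.4, -0.5, 0.1]
grip_width: 0.0855
grasp_force: 0.0
{'clock': 9.3667, 'joint_pos': array([-1.21165785e-01,  2.50507624e-01, -2.61725058e-01,  1.05815996e+00,
        3.07125086e-06,  1.93293956e-01]), 'joint_vel': array([-0.0007965 , -0.01498366,  0.01696911, -0.00085623,  0.00086756,
       -0.00488757]), 'tau': array([ 5.62269799e-02, -3.44587362e+01,  2.20902443e+01,  6.45244075e-02,
        2.65167226e-03,  9.99832962e-03]), 'eef_pos': array([ 0.46409972, -0.05650895,  0.15084097]), 'tool_rot': array([1.56582848e-01, 9.87664807e-01, 8.81229422e-06, 2.01655330e-04]), 'ft_force': array([0.79446369, 0.03423299, 0.14145553]), 'ft_torque': array([-0.03245817, -0.03357411, -0.03716832]), 'grasp_force': 0.0, 'grip_width': 0.08580132353162903}
```

View pics/d.png

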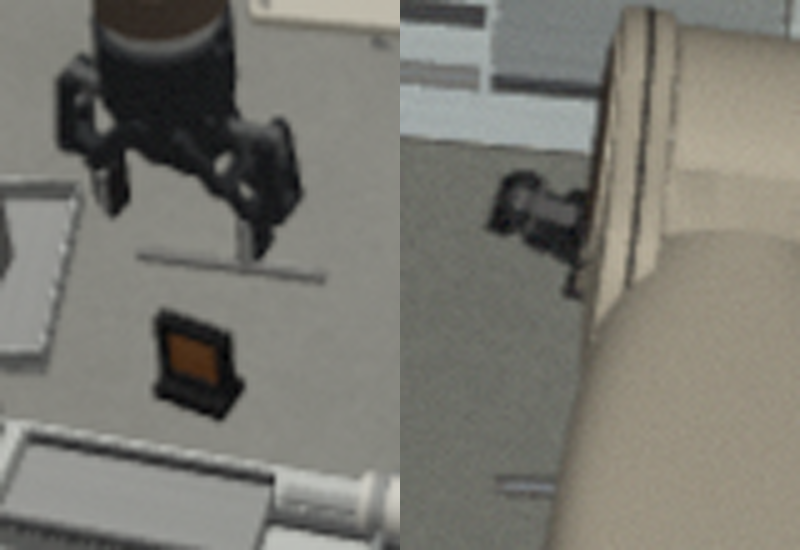

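```bash
python3 -m inch '[0,0,-35,0,0,0,100, 0,0,-70,0,0,0,100, 0,0,-92,0,0,0,100, 0,0,-102,0,0,0,100, 0,0,-102,0,0,0,100, 0,0,-102,0,0,0,0, 0,0,-102,0,0,0,0,0,0,-102,0,0,0,0]'
python3 -m inch '[0,0,0,0,0,0,0, 0,0,0,0,0,0,0, 0,0,0,0,0,0,0, 0,0,0,0,0,0,0]'
```

```text
clock: 10.03
eef_pos: [0.4654, -0.0566, 0.05]
tool_rot: [0.156, 0.988, 0.0, 0.002]
ft_force: [-0.3, -0.4, 1.2]
grip_width: 0.0515
grasp_force: 0.0
clock: 10.37
eef_pos: [0.4656, -0.0567, 0.0503]
tool_rot: [0.156, 0.988, -0.0, 0.002]
ft_force: [0.3, -0.6, 7.5]
grip_width: 0.0494
grasp_force: 62.5
```

```bash
python3 -m inch '[0,0,25,0,0,0,0, 0,0,60,0,0,0,0, 0,0,95,0,0,0,0, 0,0,130,0,0,0,0, 0,0,150,0,0,0,0, 0,0,150,0,0,0,0]'
python3 -m inch '[70,-20,0,0,0,-0.7,0, 70,-20,0,0,0,-0.7,0, 70,-20,0,0,0,-0.7,0, 70,-20,0,0,0,-0.7,0, 70,-20,0,0,0,-0.7,0, 70,-20,0,0,0,-0.7,0, 70,-20,0,0,0,-0.7,0]'
python3 -m inch '[54.5,-19,0,0,0,-0.64,0, 54.5,-19,0,0,0,-0.64,0, 54.5,-19,0,0,0,-0.64,0, 54.5,-19,0,0,0,-0.64,0, 54.5,-19,0,0,0,-0.64,0, 54.5,-19,0,0,0,-0.64,0, 54.5,-19,0,0,0,-0.64,0, 54.5,-19,0,0,0,-0.64,0]'
python3 - <<'E'
from fit import *
print(P)
a=bot.camera("scene"); b=cv2.imread("pics/top0.png")
def z(n,a,r0,c0,h,w,k=5):
    o=cv2.resize(a[r0:r0+h,c0:c0+w],None,fx=k,fy=k,interpolation=cv2.INTER_CUBIC)
    for zz,xx,col in((46,29,(0,0,255)),(55,34,(0,255,0))):
        q=[tuple(np.int32((proj(n,W(P,(x,y,zz)))-(c0,r0)+.5)*k)) for x,y in((-xx,-115),(xx,-115),(xx,35),(-xx,35))]
        cv2.polylines(o,[np.array(q)],True,col,1)
    return o
cv2.imwrite("pics/e.png",np.vstack([z("top",b,150,320,50,90),z("scene",a,190,225,70,90)]))
E
```

```text
clock: 10.87
eef_pos: [0.467, -0.0567, 0.2041]
tool_rot: [0.156, 0.988, 0.0, 0.006]
ft_force: [0.5, 0.1, -1.3]
grip_width: 0.049
grasp_force: 62.5
clock: 11.45
eef_pos: [0.5331, -0.0762, 0.1972]
tool_rot: [0.486, 0.874, -0.0, -0.001]
ft_force: [0.8, -0.0, -1.0]
grip_width: 0.0491
grasp_force: 62.5
clock: 12.12
eef_pos: [0.588, -0.0952, 0.198]
tool_rot: [0.734, 0.679, -0.0, -0.0]
ft_force: [-0.6, -0.2, -1.7]
grip_width: 0.0491
grasp_force: 62.7
[ 0.59449468 -0.02639259 -0.08254035  0.02392492]
```

View pics/e.png

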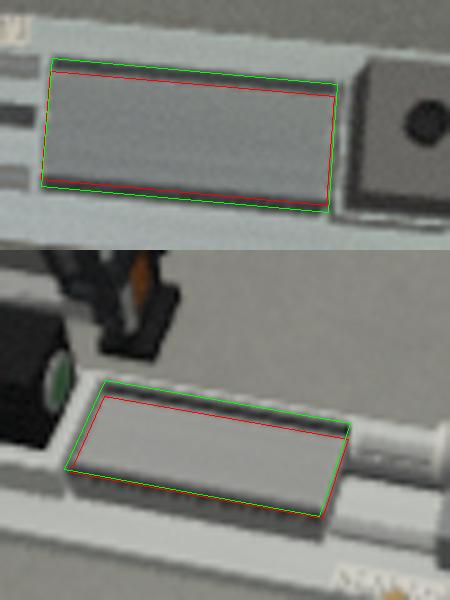

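```bash
python3 -m inch '[0,0,-35,0,0,0,0, 0,0,-70,0,0,0,0, 0,0,-90,0,0,0,0, 0,0,-98,0,0,0,0, 0,0,-102,0,0,0,0, 0,0,-104,0,0,0,0, 0,0,-104,0,0,0,0]'
python3 -m inch '[0,0,0,0,0,0,70, 0,0,0,0,0,0,80, 0,0,0,0,0,0,80, 0,0,0,0,0,0,80, 0,0,0,0,0,0,80]'
python3 -m inch '[0,0,35,0,0,0,80, 0,0,75,0,0,0,100, 0,0,115,0,0,0,100, -40,20,115,0,0,0,100, -80,40,115,0,0,0,100, -115,60,115,0,0,0,100, -115,60,115,0,0,0,100]'
python3 filt.py
```

```text
clock: 12.75
eef_pos: [0.5882, -0.0952, 0.0964]
tool_rot: [0.735, 0.678, 0.0, 0.0]
ft_force: [-1.0, 0.7, 1.3]
grip_width: 0.0492
grasp_force: 63.1
clock: 13.17
eef_pos: [0.5885, -0.0954, 0.0945]
tool_rot: [0.735, 0.678, 0.0, 0.0]
ft_force: [0.6, 0.2, 0.3]
grip_width: 0.0684
grasp_force: 0.0
clock: 13.75
eef_pos: [0.4651, -0.033, 0.2078]
tool_rot: [0.735, 0.678, -0.003, -0.004]
ft_force: [-1.7, -0.2, -0.7]
grip_width: 0.0857
grasp_force: 0.0
[278.5 238.5] 189.5 [0.43  0.139] [(50, 90), (29, 1)]
[263.5 269.4] 0.73 [0.349 0.179 0.   ]
[278.8 236.9] 0.69 [0.435 0.14  0.   ]
[-0.073  0.212 -0.148  1.211 -0.     1.578] [ 0.472 -0.035  0.21 ]
```

```bash
python3 -m inch '[-22,88,0,0,0,0.82,100, -22,88,0,0,0,0.82,100, -22,88,0,0,0,0.82,100, -22,88,0,0,0,0.82,100, -22,88,0,0,0,0.82,100, -22,88,0,0,0,0.82,100, -22,88,0,0,0,0.82,100, -22,88,0,0,0,0.82,100]'
python3 -m inch '[-21.5,87,0,0,0,0.815,100, -21.5,87,0,0,0,0.815,100, -21.5,87,0,0,0,0.815,100, -21.5,87,0,0,0,0.815,100, -21.5,87,0,0,0,0.815,100, -21.5,87,0,0,0,0.815,100, -21.5,87,-40,0,0,0.815,100, -21.5,87,-60,0,0,0.815,100]'
python3 - <<'E'
from h import *
a=bot.camera("scene")
cv2.imwrite("pics/g.png",cv2.resize(a[120:260,240:390],None,fx=4,fy=4,interpolation=cv2.INTER_CUBIC))
E
```

```text
clock: 14.52
eef_pos: [0.4534, 0.0526, 0.2096]
tool_rot: [0.404, 0.915, 0.0, 0.001]
ft_force: [-0.1, 0.5, -0.3]
grip_width: 0.0856
grasp_force: 0.0
clock: 15.18
eef_pos: [0.4312, 0.1399, 0.148]
tool_rot: [0.009, 1.0, 0.0, 0.001]
ft_force: [-0.9, -0.7, -1.5]
grip_width: 0.0854
grasp_force: 0.0
```

View pics/g.png

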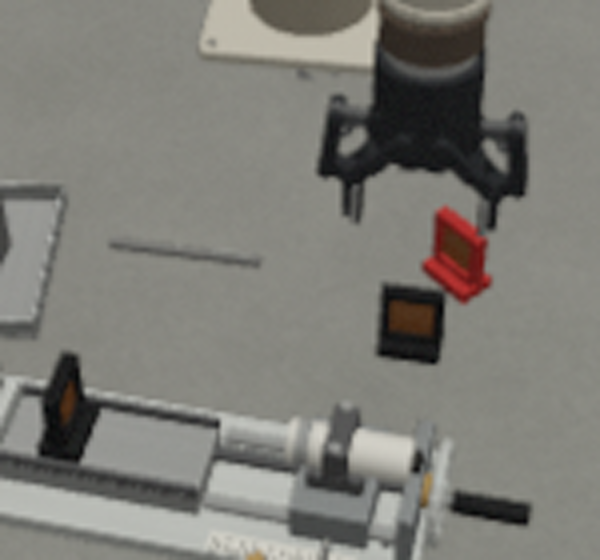

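```bash
python3 -m inch '[0,0,-35,0,0,0,100, 0,0,-70,0,0,0,100, 0,0,-92,0,0,0,100, 0,0,-101,0,0,0,100, 0,0,-101,0,0,0,100, 0,0,-101,0,0,0,0, 0,0,-101,0,0,0,0,0,0,-101,0,0,0,0]'
python3 -m inch '[0,0,0,0,0,0,0, 0,0,0,0,0,0,0, 0,0,0,0,0,0,0, 0,0,0,0,0,0,0]'
python3 -m inch '[0,0,25,0,0,0,0, 0,0,60,0,0,0,0, 0,0,95,0,0,0,0, 0,0,130,0,0,0,0, 0,0,150,0,0,0,0, 0,0,150,0,0,0,0]'
```

```text
clock: 15.9
eef_pos: [0.4316, 0.1402, 0.0501]
tool_rot: [0.009, 1.0, 0.001, 0.002]
ft_force: [1.0, -1.1, 2.8]
grip_width: 0.0515
grasp_force: 2.2
clock: 16.23
eef_pos: [0.4318, 0.1403, 0.0504]
tool_rot: [0.009, 1.0, 0.001, 0.002]
ft_force: [0.0, -0.3, 5.5]
grip_width: 0.0489
grasp_force: 62.5
clock: 16.73
eef_pos: [0.4328, 0.1407, 0.2042]
tool_rot: [0.009, 1.0, 0.002, 0.005]
ft_force: [0.3, -0.2, -2.0]
grip_width: 0.0489
grasp_force: 62.4
```

```bash
python3 -m inch '[80,-95,0,0,0,-0.82,0, 80,-95,0,0,0,-0.82,0, 80,-95,0,0,0,-0.82,0, 80,-95,0,0,0,-0.82,0, 80,-95,0,0,0,-0.82,0, 80,-95,0,0,0,-0.82,0, 80,-95,0,0,0,-0.82,0, 80,-95,0,0,0,-0.82,0]'
python3 -m inch '[82.5,-95.5,0,0,0,-0.815,0, 82.5,-95.5,0,0,0,-0.815,0, 82.5,-95.5,0,0,0,-0.815,0, 82.5,-95.5,0,0,0,-0.815,0, 82.5,-95.5,0,0,0,-0.815,0, 82.5,-95.5,0,0,0,-0.815,0, 82.5,-95.5,0,0,0,-0.815,0, 82.5,-95.5,0,0,0,-0.815,0]'
python3 -m inch '[0,0,-35,0,0,0,0, 0,0,-70,0,0,0,0, 0,0,-90,0,0,0,0, 0,0,-98,0,0,0,0, 0,0,-102,0,0,0,0, 0,0,-104,0,0,0,0, 0,0,-104,0,0,0,0]'
python3 -m inch '[0,0,0,0,0,0,70, 0,0,0,0,0,0,80, 0,0,0,0,0,0,80, 0,0,0,0,0,0,80, 0,0,0,0,0,0,80]'
python3 -m inch '[0,0,35,0,0,0,80, 0,0,75,0,0,0,100, 0,0,115,0,0,0,100, 0,0,135,0,0,0,100, 0,0,135,0,0,0,100]'
```

```text
clock: 17.4
eef_pos: [0.5092, 0.0444, 0.1975]
tool_rot: [0.407, 0.913, -0.0, -0.001]
ft_force: [-0.6, 0.1, -1.2]
grip_width: 0.0494
grasp_force: 62.4
clock: 18.07
eef_pos: [0.5919, -0.0508, 0.1975]
tool_rot: [0.735, 0.678, -0.0, -0.001]
ft_force: [0.2, 0.0, -1.1]
grip_width: 0.0492
grasp_force: 62.5
clock: 18.65
eef_pos: [0.5916, -0.0504, 0.0965]
tool_rot: [0.735, 0.679, -0.0, -0.0]
ft_force: [-2.5, 1.4, 5.5]
grip_width: 0.0491
grasp_force: 63.4
clock: 19.07
eef_pos: [0.5924, -0.0508, 0.0943]
tool_rot: [0.735, 0.678, 0.0, 0.0]
ft_force: [-0.1, -0.2, 0.7]
grip_width: 0.0683
grasp_force: 0.0
clock: 19.48
eef_pos: [0.5955, -0.0511, 0.236]
tool_rot: [0.735, 0.678, 0.004, 0.004]
ft_force: [1.2, -0.5, 0.3]
grip_width: 0.0853
grasp_force: 0.0
```

```bash
python3 -m inch '[1,40,0,0,0,0,100, 2,80,0,0,0,0,100, 4,120,0,0,0,0,100, 5,160,0,0,0,0,100, 6,200,0,0,0,0,100, 7,240,0,0,0,0,100, 8,277,0,0,0,0,100, 8,277,0,0,0,0,100]'
python3 -m inch '[0,0,-40,0,0,0,100, 0,0,-80,0,0,0,100, 0,0,-120,0,0,0,100, 0,0,-150,0,0,0,100, 0,0,-173,0,0,0,100, 0,0,-193,0,0,0,100, 0,0,-193,0,0,0,100, 0,0,-193,0,0,0,100]'
python3 - <<'E'
from h import *
a=bot.camera("scene"); b=bot.camera("top")
z=lambda a:cv2.resize(a,None,fx=4,fy=4,interpolation=cv2.INTER_CUBIC)
cv2.imwrite("pics/k.png",np.hstack([z(a[180:280,300:400]),z(b[120:220,220:320])]))
E
```

```text
clock: 20.15
eef_pos: [0.5992, 0.2334, 0.2276]
tool_rot: [0.733, 0.681, 0.0, -0.001]
ft_force: [0.0, -0.3, 0.1]
grip_width: 0.085
grasp_force: 0.0
clock: 20.82
eef_pos: [0.5987, 0.2254, 0.0344]
tool_rot: [0.735, 0.678, -0.002, -0.001]
ft_force: [-0.3, -0.4, 0.3]
grip_width: 0.0852
grasp_force: 0.0
```

View pics/k.png

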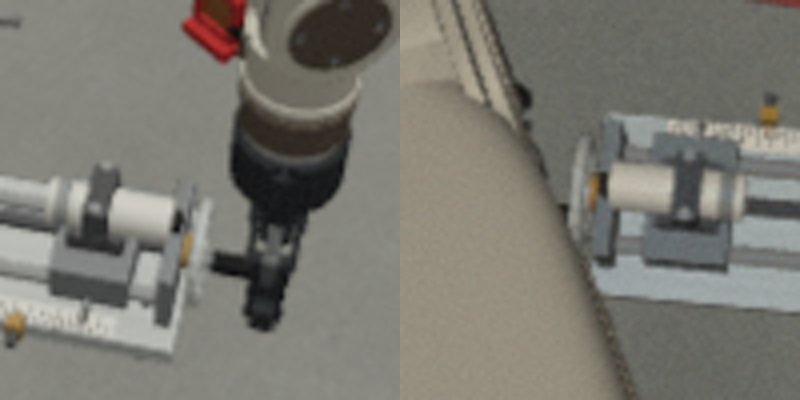

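```bash
python3 -m inch '[0,0,0,0,0,0,0, 0,0,0,0,0,0,0, 0,0,0,0,0,0,0, 0,0,0,0,0,0,0, 0,0,0,0,0,0,0, 0,0,0,0,0,0,0, 0,0,0,0,0,0,0, 0,0,0,0,0,0,0]'
python3 -m inch '[0,0,0,0,0,0,0]'
```

```text
clock: 21.58
eef_pos: [0.601, 0.2263, 0.0369]
tool_rot: [0.736, 0.677, 0.001, 0.0]
ft_force: [1.2, -0.1, 2.0]
grip_width: 0.0152
grasp_force: 58.4
clock: 21.67
eef_pos: [0.601, 0.2263, 0.0369]
tool_rot: [0.736, 0.677, 0.001, 0.0]
ft_force: [1.9, -0.1, 2.3]
grip_width: 0.0151
grasp_force: 58.5
```

```bash
python3 -m inch '[10.7,-0.9,-3.6,0,0,0,0, 21.9,-1.8,-2.9,0,0,0,0, 32,-2.7,2.1,0,0,0,0, 39.5,-3.3,10.6,0,0,0,0, 43.1,-3.6,21.3,0,0,0,0, 42.4,-3.5,32.6,0,0,0,0, 37.4,-3.1,42.8,0,0,0,0, 28.9,-2.4,50.2,0,0,0,0]'
python3 -m inch '[-10.7,0.9,3.6,0,0,0,0, -21.9,1.8,2.9,0,0,0,0, -32,2.7,-2.1,0,0,0,0, -39.5,3.3,-10.6,0,0,0,0, -43.1,3.6,-21.3,0,0,0,0, -42.4,3.5,-32.6,0,0,0,0, -37.4,3.1,-42.8,0,0,0,0, -28.9,2.4,-50.2,0,0,0,0]'
python3 - <<'E'
from h import *
a=bot.camera("scene"); b=bot.camera("top")
print("carr",[(np.round(d["uv"],1),round(d["confidence"],2)) for n in("scene","top") for d in bot.spot_point(n,"carriage_pointer")])
z=lambda a:cv2.resize(a,None,fx=4,fy=4,interpolation=cv2.INTER_CUBIC)
cv2.imwrite("pics/l.png",np.hstack([z(a[180:280,290:390]),z(b[120:220,240:340])]))
E
```

```text
clock: 22.33
eef_pos: [0.6308, 0.2237, 0.0868]
tool_rot: [0.736, 0.677, 0.001, 0.001]
ft_force: [3.2, 0.8, -3.8]
grip_width: 0.015
grasp_force: 59.6
clock: 23.0
eef_pos: [0.6005, 0.2263, 0.0368]
tool_rot: [0.735, 0.678, 0.001, 0.0]
ft_force: [2.4, -1.2, 9.9]
grip_width: 0.0153
grasp_force: 61.0
carr [(array([315.9, 262.4]), 0.74), (array([296.3, 150.4]), 0.58)]
```

View pics/l.png

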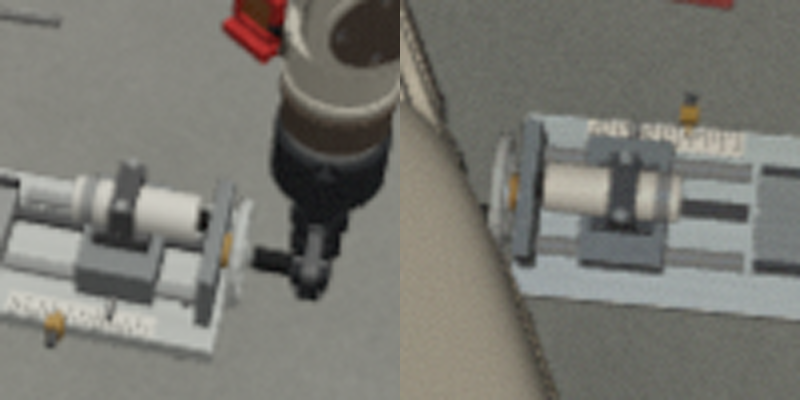

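```bash
python3 -m inch '[10.7,-0.9,-3.6,0,0,0,0, 21.9,-1.8,-2.9,0,0,0,0, 32,-2.7,2.1,0,0,0,0, 39.5,-3.3,10.6,0,0,0,0, 43.1,-3.6,21.3,0,0,0,0, 42.4,-3.5,32.6,0,0,0,0, 37.4,-3.1,42.8,0,0,0,0, 28.9,-2.4,50.2,0,0,0,0]'
python3 -m inch '[-10.7,0.9,3.6,0,0,0,0, -21.9,1.8,2.9,0,0,0,0, -32,2.7,-2.1,0,0,0,0, -39.5,3.3,-10.6,0,0,0,0, -43.1,3.6,-21.3,0,0,0,0, -42.4,3.5,-32.6,0,0,0,0, -37.4,3.1,-42.8,0,0,0,0, -28.9,2.4,-50.2,0,0,0,0]'
python3 -m inch '[10.7,-0.9,-3.6,0,0,0,0, 21.9,-1.8,-2.9,0,0,0,0, 32,-2.7,2.1,0,0,0,0, 39.5,-3.3,10.6,0,0,0,0, 43.1,-3.6,21.3,0,0,0,0, 42.4,-3.5,32.6,0,0,0,0, 37.4,-3.1,42.8,0,0,0,0, 28.9,-2.4,50.2,0,0,0,0]'
python3 -m inch '[-10.7,0.9,3.6,0,0,0,0, -21.9,1.8,2.9,0,0,0,0, -32,2.7,-2.1,0,0,0,0, -39.5,3.3,-10.6,0,0,0,0, -43.1,3.6,-21.3,0,0,0,0, -42.4,3.5,-32.6,0,0,0,0, -37.4,3.1,-42.8,0,0,0,0, -28.9,2.4,-50.2,0,0,0,0]'
python3 -m inch '[10.7,-0.9,-3.6,0,0,0,0, 21.9,-1.8,-2.9,0,0,0,0, 32,-2.7,2.1,0,0,0,0, 39.5,-3.3,10.6,0,0,0,0, 43.1,-3.6,21.3,0,0,0,0, 42.4,-3.5,32.6,0,0,0,0, 37.4,-3.1,42.8,0,0,0,0, 28.9,-2.4,50.2,0,0,0,0]'
python3 -m inch '[-10.7,0.9,3.6,0,0,0,0, -21.9,1.8,2.9,0,0,0,0, -32,2.7,-2.1,0,0,0,0, -39.5,3.3,-10.6,0,0,0,0, -43.1,3.6,-21.3,0,0,0,0, -42.4,3.5,-32.6,0,0,0,0, -37.4,3.1,-42.8,0,0,0,0, -28.9,2.4,-50.2,0,0,0,0]'
python3 - <<'E'
from h import *
A=[bot.camera("scene") for _ in range(6)]; B=[bot.camera("top") for _ in range(6)]
a=np.mean(A,0).astype(np.uint8); b=np.mean(B,0).astype(np.uint8)
z=lambda a:cv2.resize(a,None,fx=8,fy=8,interpolation=cv2.INTER_CUBIC)
cv2.imwrite("pics/m.png",np.vstack([z(a[245:275,265:345]),z(b[135:165,275:355])]))
E
```

```text
clock: 23.87
eef_pos: [0.6307, 0.2238, 0.0869]
tool_rot: [0.736, 0.677, 0.001, 0.001]
ft_force: [4.4, -0.4, -1.1]
grip_width: 0.015
grasp_force: 60.2
clock: 24.53
eef_pos: [0.6004, 0.2263, 0.0368]
tool_rot: [0.735, 0.678, 0.0, 0.0]
ft_force: [3.2, -1.6, 10.9]
grip_width: 0.0149
grasp_force: 61.5
clock: 25.2
eef_pos: [0.6308, 0.2238, 0.0868]
tool_rot: [0.736, 0.677, 0.001, 0.001]
ft_force: [3.5, -0.1, -1.6]
grip_width: 0.0152
grasp_force: 60.4
clock: 25.87
eef_pos: [0.6005, 0.2263, 0.0368]
tool_rot: [0.735, 0.678, 0.0, 0.0]
ft_force: [2.8, -0.4, 10.0]
grip_width: 0.0148
grasp_force: 61.7
clock: 26.53
eef_pos: [0.6308, 0.2238, 0.0867]
tool_rot: [0.736, 0.677, 0.001, 0.001]
ft_force: [3.8, -0.5, -1.6]
grip_width: 0.015
grasp_force: 60.5
clock: 27.2
eef_pos: [0.6005, 0.2263, 0.0367]
tool_rot: [0.735, 0.678, 0.0, 0.0]
ft_force: [2.6, -1.1, 10.8]
grip_width: 0.015
grasp_force: 61.8
```

View pics/m.png

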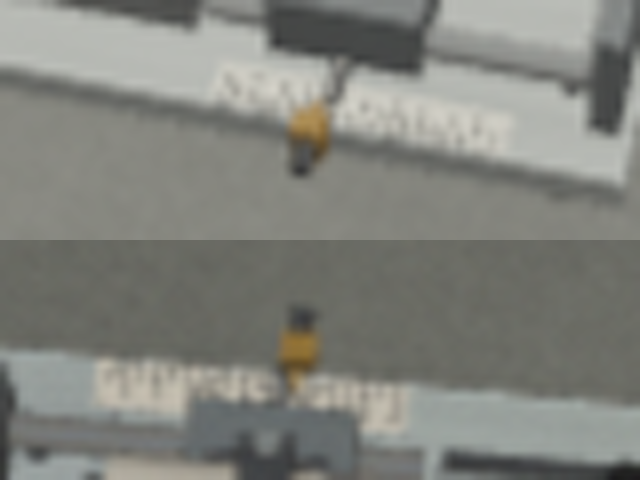

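Run:
```python
from fit import *
c,s=np.cos(P[2]),np.sin(P[2])
by=lambda w:(round(1e3*(c*(w[0]-P[0])+s*(w[1]-P[1])),1),round(1e3*(-s*(w[0]-P[0])+c*(w[1]-P[1])),1))
Sc=lambda u,v:(265+u/8-.44,245+v/8-.44); Tp=lambda u,v:(275+u/8-.44,135+(v-240)/8-.44)
for z in(.026,.030,.034):
  print(z)
  for nm,n,uv in(("carr base","scene",Sc(343,65)),("carr tip","scene",Sc(332,98)),("set tip","scene",Sc(319,102)),("set collar","scene",Sc(310,130)),("set screw","scene",Sc(302,158)),
   ("carr tip","top",Tp(272,380)),("set tip","top",Tp(296,385)),("collar","top",Tp(300,350)),("screw","top",Tp(301,318))):
    print("  ",n,nm,by(onz(n,uv,z)))
print(by(tri(Sc(332,98),Tp(272,380))[0]),by(tri(Sc(319,102),Tp(296,385))[0]),tri(Sc(332,98),Tp(272,380)),tri(Sc(319,102),Tp(296,385)))
# predicted pixels in the crop of bench points on scale edge
for y in(95,90,85,80): print(y,[(proj("scene",W(P,(x,y,30)))-(265,245)+.44)*8 for x in(50,60,70)],[(proj("top",W(P,(x,y,30)))-(275,135)+.44)*8+(0,240) for x in(50,60,70)])
for n in("scene","top"):
  bot.camera(n)
  for t in("carriage_pointer","set_pointer"): print(n,t,[(np.round(d["uv"],1).tolist(),round(d["confidence"],2),by(onz(n,d["uv"],.03))) for d in bot.spot_point(n,t)])
```

```text
0.026
   scene carr base (np.float64(35.3), np.float64(89.5))
   scene carr tip (np.float64(49.6), np.float64(89.0))
   scene set tip (np.float64(52.2), np.float64(85.0))
   scene set collar (np.float64(64.2), np.float64(84.7))
   scene set screw (np.float64(75.9), np.float64(84.8))
   top carr tip (np.float64(59.9), np.float64(93.9))
   top set tip (np.float64(58.9), np.float64(85.8))
   top collar (np.float64(71.0), np.float64(85.5))
   top screw (np.float64(82.0), np.float64(86.2))
0.03
   scene carr base (np.float64(38.0), np.float64(90.3))
   scene carr tip (np.float64(52.2), np.float64(89.8))
   scene set tip (np.float64(54.8), np.float64(85.8))
   scene set collar (np.float64(66.7), np.float64(85.5))
   scene set screw (np.float64(78.4), np.float64(85.6))
   top carr tip (np.float64(59.0), np.float64(93.8))
   top set tip (np.float64(58.0), np.float64(85.7))
   top collar (np.float64(70.0), np.float64(85.4))
   top screw (np.float64(81.0), np.float64(86.1))
0.034
   scene carr base (np.float64(40.7), np.float64(91.0))
   scene carr tip (np.float64(54.9), np.float64(90.5))
   s
[... 1141 characters left out ...]
y([306.33407522, 137.57964935])] [array([295.79100729, 408.53104409]), array([298.51436404, 379.3542463 ]), array([301.23232925, 350.23521093])]
80 [array([306.29435438,  87.60048868]), array([299.31410054, 111.10688737]), array([292.25041741, 134.89423888])] [array([310.69333916, 409.86339657]), array([313.40203592, 380.68413685]), array([316.10536996, 351.56264668])]
scene carriage_pointer [([307.7, 257.2], 0.82, (np.float64(52.5), np.float64(94.5)))]
scene set_pointer [([309.1, 255.4], 0.6, (np.float64(45.8), np.float64(96.9)))]
top carriage_pointer [([308.1, 149.3], 0.74, (np.float64(66.4), np.float64(95.7)))]
top set_pointer [([312.1, 151.4], 0.55, (np.float64(61.6), np.float64(84.5)))]
```

```bash
python3 -m inch '[10.7,-0.9,-3.6,0,0,0,0, 21.9,-1.8,-2.9,0,0,0,0, 32,-2.7,2.1,0,0,0,0, 39.5,-3.3,10.6,0,0,0,0, 43.1,-3.6,21.3,0,0,0,0, 42.4,-3.5,32.6,0,0,0,0, 42.4,-3.5,32.6,0,0,0,0]'
python3 - <<'E'
from h import *
A=[bot.camera("scene") for _ in range(6)]; B=[bot.camera("top") for _ in range(6)]
a=np.mean(A,0).astype(np.uint8); b=np.mean(B,0).astype(np.uint8)
cv2.imwrite("pics/n_s.png",a);cv2.imwrite("pics/n_t.png",b)
z=lambda a:cv2.convertScaleAbs(cv2.resize(a,None,fx=16,fy=16,interpolation=cv2.INTER_CUBIC),alpha=1.2)
cv2.imwrite("pics/n.png",np.vstack([z(a[250:268,285:330]),z(b[142:160,292:337])]))
E
```

```text
clock: 28.68
eef_pos: [0.6438, 0.2227, 0.0696]
tool_rot: [0.736, 0.677, 0.001, 0.001]
ft_force: [6.8, -0.6, 3.5]
grip_width: 0.015
grasp_force: 61.1
```

View pics/n.png

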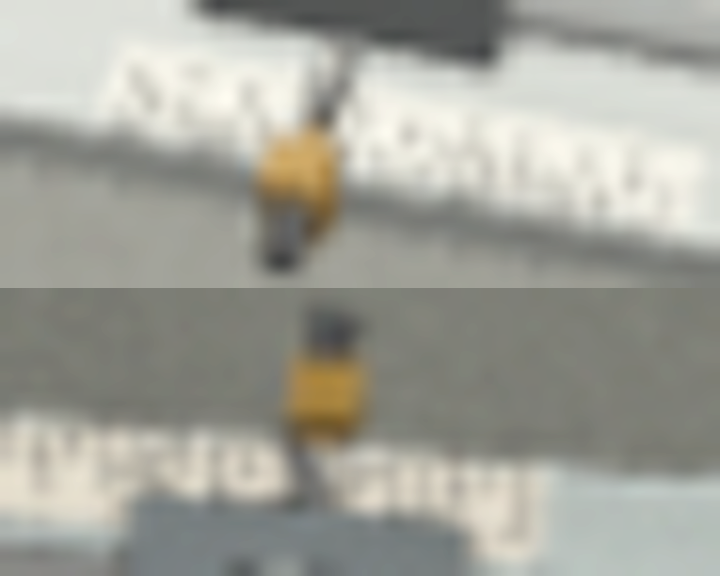

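```bash
cat > rect.py <<'E'
from fit import *
def rect(n,im,z,xs,ys):
    m=np.array([[proj(n,W(P,(x,y,z))) for y in ys] for x in xs],np.float32)
    return cv2.remap(im,m,None,cv2.INTER_CUBIC).astype(float)
E
python3 - <<'E'
from rect import *
np.set_printoptions(linewidth=250,suppress=True)
xs=np.arange(40,84,3); ys=np.arange(74,106,1.5)
for n,f in(("top","pics/n_t.png"),("scene","pics/n_s.png")):
    now=cv2.imread(f); old=cv2.imread(f"pics/{n}0.png")
    R=rect(n,now,30,xs,ys).mean(2); O=rect(n,old,30,xs,ys).mean(2)
    sat=rect(n,now,30,xs,ys); sat=sat[...,2]-sat[...,0]
    print(n,"diff rows x, cols y",ys[[0,-1]])
    for i,x in enumerate(xs): print(x,"|",(R-O)[i].astype(int))
    print("R-B")
    for i,x in enumerate(xs): print(x,"|",sat[i].astype(int))
E
```

```text
top diff rows x, cols y [ 74.  105.5]
40 | [-20 -25 -28 -34 -40 -47 -51 -50 -39 -17  -3  -5 -11 -22 -34 -40 -39 -29 -14   6  23  17]
43 | [-57 -57 -54 -55 -59 -62 -60 -55 -49 -47 -47 -49 -51 -54 -56 -57 -60 -56 -48 -23   5  14]
46 | [-74 -77 -76 -75 -78 -78 -78 -78 -77 -77 -77 -78 -77 -78 -80 -82 -84 -79 -71 -50 -21  -3]
49 | [-79 -81 -84 -85 -83 -75 -66 -69 -81 -85 -80 -67 -62 -78 -89 -87 -87 -85 -74 -52 -28 -11]
52 | [ -26  -26  -28  -33  -44  -53  -56  -67  -84 -100 -102  -80  -50  -50  -55  -49  -44  -37  -28  -18   -9   -3]
55 | [ -6  -7  -9 -11 -14 -18 -27 -37 -44 -58 -74 -54 -13  -2  -8  -9  -9  -7  -7  -6  -9 -10]
58 | [ -6  -6  -7  -5  -6  -8  -7 -10 -19 -43 -78 -72 -24  -1  -6  -6  -7  -7  -6  -4  -5  -9]
61 | [-10  -9  -8  -9  -9  -9  -8  -8 -15 -29 -52 -52 -22  -2  -5  -7  -8  -8  -8  -6  -6  -6]
64 | [-10  -8  -4  -2  -2  -5  -8  -8  -7  -6  -9 -10  -6  -4  -4  -4  -6  -6  -6  -4  -4  -4]
67 | [-5 -5 -4 -4 -6 -8 -8 -6 -3 -1 -2 -6 -5 -4 -7 -9 -8 -6 -4 -5 -8 -8]
70 | [-6 -6 -6 -7 -6 -4 -3 -5 -6 -4 -3 -4 -2 -2 -4 -6 -6 -4 -2 -3 -6 -6]
73 | [-7 -8 -7 -5 -4 -3 -2 -5 -9 -8 -7 
[... 2863 characters left out ...]
 32 22 15 10  9 10  9 10 10 11 11 10 10  9]
58 | [11 11 14 22 31 39 52 70 70 56 38 23 11 11 10 10  9 10 10 10 11 11]
61 | [ 8 11 19 40 61 75 77 83 84 81 69 42 15  8  7  6  6  8  9  8  8  7]
64 | [ 1  5 22 50 73 87 87 86 86 86 85 59 24  4  6  3  5  6  6  6  6  3]
67 | [ 1 -3 18 48 71 79 83 79 79 79 80 67 38 11  4  1  2  2  2  3  4  4]
70 | [ 3  2  9 26 45 49 51 47 49 54 62 63 46 21  5  3  1  3  2  2  3  3]
73 | [ 4  4  3  9 17 20 18 14 13 21 33 44 41 24  8  5  4  5  5  4  4  4]
76 | [ 5  6  5  6  9 11  7  3 -1  5 19 28 26 18 10  7  7  6  7  6  6  5]
79 | [ 7  7  7  7  7  8  6  2 -1  1  9 17 16 12  8  8  7  7  7  7  7  7]
82 | [ 7  7  7  7  7  8  6  3  0  0  5  9 10  9  8  7  7  7  7  7  7  7]
```

```bash
python3 -m inch '[-4.7,0.4,9.8,0,0,0,0, -12.7,1,17.1,0,0,0,0, -22.8,1.9,21,0,0,0,0, -33.6,2.8,20.9,0,0,0,0, -43.7,3.6,16.8,0,0,0,0, -43.7,3.6,16.8,0,0,0,0]'
cat > chk.py <<'E'
from rect import *
np.set_printoptions(linewidth=250,suppress=True)
xs=np.arange(40,76,2.); ys=np.arange(74,100,.5)
for n in("top","scene"):
    now=np.mean([bot.camera(n) for _ in range(6)],0).astype(np.uint8); cv2.imwrite(f"pics/q_{n}.png",now); old=cv2.imread(f"pics/{n}0.png")
    R=rect(n,now,36.5,xs,ys); O=rect(n,old,36.5,xs,ys)
    D=-(R-O).mean(2); S=R[...,2]-R[...,0]
    for i,x in enumerate(xs):
        def mid(v,t):
            k=np.where(v>t)[0]; return (round(ys[k[0]],1),round(ys[k[-1]],1),round(float((ys*np.clip(v-t,0,None)).sum()/np.clip(v-t,0,None).sum()),2)) if len(k) else None
        print(n,x,"dark",mid(D[i],30),"brass",mid(S[i],45))
E
python3 chk.py
```

```text
clock: 29.78
eef_pos: [0.5963, 0.2266, 0.083]
tool_rot: [0.735, 0.678, -0.002, -0.001]
ft_force: [5.8, 1.0, -5.4]
grip_width: 0.0148
grasp_force: 60.3
top 40.0 dark (np.float64(74.0), np.float64(99.5), 85.35) brass None
top 42.0 dark (np.float64(74.0), np.float64(99.5), 87.16) brass None
top 44.0 dark (np.float64(74.0), np.float64(99.5), 87.13) brass None
top 46.0 dark (np.float64(74.0), np.float64(99.5), 86.9) brass None
top 48.0 dark (np.float64(74.0), np.float64(99.5), 87.12) brass None
top 50.0 dark (np.float64(74.0), np.float64(99.5), 87.5) brass None
top 52.0 dark (np.float64(79.5), np.float64(88.5), 84.08) brass None
top 54.0 dark (np.float64(81.0), np.float64(86.5), 83.7) brass None
top 56.0 dark (np.float64(81.5), np.float64(85.5), 83.63) brass None
top 58.0 dark (np.float64(82.0), np.float64(85.0), 83.42) brass None
top 60.0 dark None brass None
top 62.0 dark None brass (np.float64(84.5), np.float64(86.5), 85.56)
top 64.0 dark None brass (np.float64(81.5), np.float64(90.0), 85.23)
top 66.0 dark None brass (np.float64(80.5), np.float64(91.5), 85.79)
top 68.0 dark None brass 
[... 866 characters left out ...]
.5), 84.87) brass None
scene 58.0 dark (np.float64(83.5), np.float64(87.5), 85.36) brass None
scene 60.0 dark (np.float64(85.0), np.float64(86.5), 85.76) brass (np.float64(86.0), np.float64(86.5), 86.25)
scene 62.0 dark None brass (np.float64(84.5), np.float64(89.0), 86.56)
scene 64.0 dark None brass (np.float64(81.0), np.float64(90.5), 86.21)
scene 66.0 dark None brass (np.float64(80.0), np.float64(91.5), 85.97)
scene 68.0 dark None brass (np.float64(80.0), np.float64(92.0), 86.03)
scene 70.0 dark None brass (np.float64(80.0), np.float64(92.5), 86.18)
scene 72.0 dark None brass (np.float64(80.0), np.float64(93.0), 86.55)
scene 74.0 dark None brass (np.float64(81.5), np.float64(93.0), 88.58)
```

Run:
```python
from h import *
a=cv2.imread("pics/q_scene.png");b=cv2.imread("pics/q_top.png")
z=lambda a:cv2.convertScaleAbs(cv2.resize(a,None,fx=18,fy=18,interpolation=cv2.INTER_CUBIC),alpha=1.2)
cv2.imwrite("pics/q.png",np.vstack([z(a[251:267,285:325]),z(b[143:159,292:332])]))
```

```text
(no output)
```

View pics/q.png

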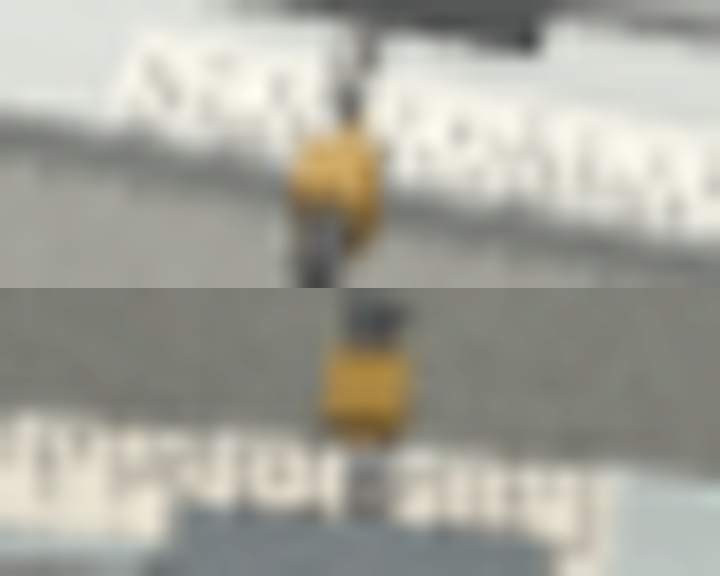

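Run:
```python
from rect import *
np.set_printoptions(linewidth=250,suppress=True)
xs=np.arange(40,64,2.); ys=np.arange(78,95,.75)
print(ys)
for n,fs in(("scene",("n_s","q_scene")),("top",("n_t","q_top"))):
  for f in fs:
    R=rect(n,cv2.imread(f"pics/{f}.png"),36.5,xs,ys).mean(2); print(f)
    for i,x in enumerate(xs): print(int(x),R[i].astype(int))
# motion of carriage block
Y=np.arange(40,160,.25); 
for n,a,b,z in(("top","n_t","q_top",60),("top","top0","n_t",60),("scene","n_s","q_scene",60)):
    X=np.arange(-25,25,1.)
    A=rect(n,cv2.imread(f"pics/{a}.png"),z,X,Y).mean(2);B=rect(n,cv2.imread(f"pics/{b}.png"),z,X,Y).mean(2)
    best=min(((np.abs(B[:,120:280]-A[:,120+k:280+k]).mean(),k*.25) for k in range(-20,200) if 280+k<=A.shape[1])); print(n,a,b,best)
```

```text
[78.   78.75 79.5  80.25 81.   81.75 82.5  83.25 84.   84.75 85.5  86.25 87.   87.75 88.5  89.25 90.   90.75 91.5  92.25 93.   93.75 94.5 ]
n_s
40 [89 90 92 92 94 93 94 92 92 90 92 95 94 95 96 96 92 90 86 85 84 84 86]
42 [141 144 143 146 145 142 137 135 130 126 123 119 116 112 112 113 114 116 121 127 131 134 134]
44 [178 178 177 175 172 168 163 161 161 157 149 140 129 122 119 122 129 138 148 157 166 171 171]
46 [181 182 182 180 177 173 169 168 170 171 165 155 143 131 127 130 137 146 156 165 170 175 179]
48 [189 191 192 190 183 175 167 160 159 160 159 152 140 130 125 128 138 152 166 177 182 185 187]
50 [193 195 197 195 188 177 167 157 148 146 146 142 133 121 114 115 127 143 164 179 188 191 192]
52 [198 198 198 196 190 179 168 156 144 135 130 125 120 114 112 116 128 143 157 172 182 188 191]
54 [201 201 201 199 194 184 171 159 146 132 119 111 106 106 112 125 140 155 163 168 174 181 186]
56 [201 202 201 199 196 187 174 159 146 129 112  99  88  89 102 123 149 169 178 178 175 177 182]
58 [193 198 200 199 196 189 176 161 144 129 113  97  87  85  96 120 145 171 185 188 184 182 186]
60 [176 1
[... 2323 characters left out ...]
 131 123 116 112 111 111 109 107 105 101  93  85  79  79  84  93 105 115 125 130]
62 [113 109 102  95  87  80  76  76  79  80  80  79  78  77  74  71  72  76  81  88  96 102 106]Traceback (most recent call last):
  File "<stdin>", line 7, in <module>
  File "rect.py", line 3, in rect
    m=np.array([[proj(n,W(P,(x,y,z))) for y in ys] for x in xs],np.float32)
                 ~~~~^^^^^^^^^^^^^^^^
  File "h.py", line 6, in proj
    K,T=cam(n); p=T[:3,:3]@np.array(P,float)+T[:3,3]; q=K@p; return q[:2]/q[2]
        ~~~^^^
  File "h.py", line 4, in cam
    i=bot.camera_info(n); return np.array(i["intrinsics"]),np.array(i["camera_from_world"])
ValueError: time passes only in moves, steps and waits
```

```bash
sed -i 's/^def cam(n):/import functools\n@functools.lru_cache\ndef cam(n):/' h.py
python3 -m inch '[0,0,0,0,0,0,15, 0,0,0,0,0,0,25, 0,0,0,0,0,0,40, 0,0,0,0,0,0,50, 0,0,0,0,0,0,50, 0,0,0,0,0,0,50]'
python3 -m inch '[0,0,20,0,0,0,50, 0,0,50,0,0,0,50, 0,0,85,0,0,0,50, 0,0,120,0,0,0,50, 0,0,130,0,0,0,50]'
python3 -m inch '[-3,-40,0,0,0,0,0, -6,-80,0,0,0,0,0, -9,-120,0,0,0,0,0, -12,-160,0,0,0,0,0, -14,-200,0,0,0,0,0, -17,-240,0,0,0,0,0, -20,-280,0,0,0,0,0, -23,-320,0,0,0,0,0]'
python3 -m inch '[-3,-40,0,0,0,0,0, -6,-80,0,0,0,0,0, -9,-120,0,0,0,0,0, -12,-160,0,0,0,0,0, -12,-170,0,0,0,0,0, -12,-170,0,0,0,0,0]'
python3 - <<'E'
from rect import *
np.set_printoptions(linewidth=250,suppress=True,precision=3)
im={n:np.mean([bot.camera(n) for _ in range(4)],0).astype(np.uint8) for n in("scene","top")}
for n in im: cv2.imwrite(f"pics/r_{n}.png",im[n])
xs=np.arange(42,64,4.); ys=np.arange(78,95,.75); print(ys)
for n in im:
    R=rect(n,im[n],36.5,xs,ys).mean(2); print(n)
    for i,x in enumerate(xs): print(int(x),R[i].astype(int))
uv={}
for n,(r0,r1,c0,c1) in(("scene",(195,220,165,200)),("top",(180,202,450,475))):
    k=im[n][r0:r1,c0:c1].min(2).astype(float); k=np.clip(k-130,0,None); v,u=np.indices(k.shape)
    uv[n]=((u*k).sum()/k.sum()+c0,(v*k).sum()/k.sum()+r0); print(n,uv[n],(k>0).sum())
print("button",tri(uv["scene"],uv["top"]),onz("top",uv["top"],.055))
for t in("filter0","hood","record_top","gel_bottle","wipes"):
  print(t,[(n,np.round(d["uv"],1).tolist(),round(d["confidence"],2)) for n in im for d in bot.spot_point(n,t)])
a=im["scene"][150:290,120:400]; cv2.imwrite("pics/r.png",cv2.resize(a,(784,392),interpolation=cv2.INTER_CUBIC))
print(bot.get_obs()["eef_pos"],bot.get_obs()["clock"])
E
```

```text
clock: 30.88
eef_pos: [0.599, 0.2262, 0.0864]
tool_rot: [0.736, 0.677, 0.0, 0.0]
ft_force: [0.0, -1.0, -0.1]
grip_width: 0.0428
grasp_force: 0.0
clock: 31.3
eef_pos: [0.6012, 0.2271, 0.2229]
tool_rot: [0.736, 0.677, 0.005, 0.002]
ft_force: [1.3, -0.1, 0.9]
grip_width: 0.0424
grasp_force: 0.0
clock: 31.97
eef_pos: [0.5753, -0.0956, 0.216]
tool_rot: [0.735, 0.678, 0.0, 0.0]
ft_force: [0.8, -0.3, 0.2]
grip_width: 0.0003
grasp_force: 0.0
clock: 32.47
eef_pos: [0.563, -0.2673, 0.2153]
tool_rot: [0.737, 0.675, -0.0, 0.0]
ft_force: [-1.1, 1.0, 0.1]
grip_width: 0.0002
grasp_force: 0.0
[78.   78.75 79.5  80.25 81.   81.75 82.5  83.25 84.   84.75 85.5  86.25 87.   87.75 88.5  89.25 90.   90.75 91.5  92.25 93.   93.75 94.5 ]
scene
42 [137 135 129 128 122 116 110 106 101  97  97 101 107 113 120 124 129 131 135 137 136 136 134]
46 [178 176 171 167 164 161 154 141 125 115 112 120 134 151 165 172 176 178 181 182 181 180 179]
50 [192 184 175 164 156 153 152 150 144 138 136 141 150 162 172 184 190 192 193 194 195 194 194]
54 [204 199 190 177 163 148 131 118 109 110 119 133 150 169 180 189 195 198 196
[... 896 characters left out ...]
01369863), np.float64(197.43150684931507)) 56
button (array([ 0.537, -0.358,  0.046]), np.float64(0.011714663318047097)) [ 0.539 -0.363  0.055]
filter0 [('scene', [258.0, 229.6], 0.86), ('scene', [272.0, 230.1], 0.58), ('scene', [354.2, 187.7], 0.51), ('top', [368.9, 176.4], 0.77), ('top', [350.4, 178.3], 0.74), ('top', [403.7, 176.7], 0.68), ('top', [268.1, 268.5], 0.49)]
hood [('scene', [423.9, 229.9], 0.6), ('scene', [231.0, 186.0], 0.57), ('top', [421.0, 254.5], 0.76)]
record_top [('scene', [178.3, 207.9], 0.51)]
gel_bottle [('scene', [425.0, 230.1], 0.86), ('top', [187.1, 217.1], 0.85)]
wipes [('scene', [442.4, 199.4], 0.77), ('top', [155.3, 259.7], 0.95)]
[ 0.564 -0.264  0.216] 33.3667
```

View pics/r.png

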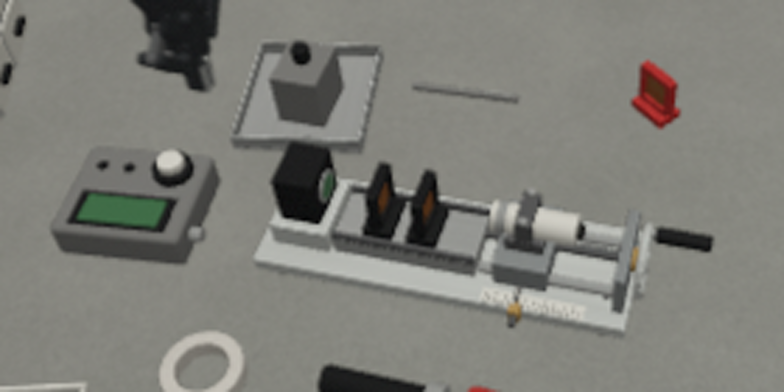

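Run:
```python
from h import *
k=cv2.imread("pics/top0.png")[180:202,450:475].min(2).astype(float); k=np.clip(k-130,0,None); v,u=np.indices(k.shape)
t=((u*k).sum()/k.sum()+450,(v*k).sum()/k.sum()+180); print(t,(k>0).sum(),tri((180.0,206.7),t),onz("top",t,.06))
```

```text
(np.float64(462.5913610938471), np.float64(190.2955251709136)) 82 (array([ 0.55520112, -0.33562546,  0.06852913]), np.float64(0.0002663724737372569)) [ 0.55643417 -0.33795705  0.06      ]
```

```bash
python3 -m inch '[-4,-36,0,0,0,0,0, -8,-71.5,0,0,0,0,0, -8,-71.5,-35,0,0,0,0, -8,-71.5,-70,0,0,0,0, -8,-71.5,-100,0,0,0,0, -8,-71.5,-118,0,0,0,0, -8,-71.5,-118,0,0,0,0]'
for i in 1 2 3; do python3 -m inch '[0,0,-3,0,0,0,0,0,0,-3,0,0,0,0]'; done
```

```text
clock: 33.95
eef_pos: [0.5525, -0.3335, 0.0919]
tool_rot: [0.736, 0.677, -0.001, -0.005]
ft_force: [-0.2, 0.1, -1.5]
grip_width: -0.0
grasp_force: 0.0
clock: 34.12
eef_pos: [0.5567, -0.3357, 0.0958]
tool_rot: [0.736, 0.678, 0.0, 0.001]
ft_force: [0.4, 0.3, 0.7]
grip_width: -0.0001
grasp_force: 0.0
clock: 34.28
eef_pos: [0.557, -0.3357, 0.0934]
tool_rot: [0.735, 0.678, 0.0, 0.002]
ft_force: [-0.8, -1.1, -0.6]
grip_width: -0.0001
grasp_force: 0.0
clock: 34.45
eef_pos: [0.5562, -0.3353, 0.0892]
tool_rot: [0.735, 0.678, 0.0, 0.0]
ft_force: [0.4, 0.2, 0.3]
grip_width: -0.0001
grasp_force: 0.0
```

```bash
for i in 1 2 3 4; do python3 -m inch '[0,0,-2,0,0,0,0,0,0,-2,0,0,0,0]' | egrep 'eef|force: \['; done
```

```text
eef_pos: [0.5562, -0.3353, 0.087]
ft_force: [0.8, 0.4, 1.7]
eef_pos: [0.5562, -0.3353, 0.0849]
ft_force: [-0.4, 0.0, 3.4]
eef_pos: [0.5562, -0.3353, 0.0832]
ft_force: [-1.1, 1.2, 4.8]
eef_pos: [0.5563, -0.3354, 0.083]
ft_force: [-3.3, 2.1, 12.2]
```

```bash
python3 -m inch '[0,0,-1,0,0,0,0,0,0,-1,0,0,0,0,0,0,-1,0,0,0,0]' | egrep 'eef|force: \['
python3 -m inch '[0,0,5,0,0,0,0, 0,0,15,0,0,0,0, 0,0,40,0,0,0,0, 0,0,80,0,0,0,0, 0,0,120,0,0,0,0, 0,0,150,0,0,0,0, 0,0,150,0,0,0,0]'
python3 -m inch '[-40,0,0,0,0,0,0, -80,0,0,0,0,0,0, -120,0,0,0,0,0,0, -150,-20,0,0,0,0,0, -180,-40,0,0,0,0,0, -180,-40,0,0,0,0,0, -180,-40,0,0,0,0,0, -180,-40,0,0,0,0,0]'
python3 - <<'E'
from rect import *
from scipy import ndimage
for n in("scene","top"):
    im=np.mean([bot.camera(n) for _ in range(4)],0).astype(np.uint8); old=cv2.imread(f"pics/r_{n}.png")
    d=cv2.absdiff(im,old).max(2)>35; l,k=ndimage.label(d)
    print(n,[(s[1].start,s[0].start,s[1].stop,s[0].stop) for i,s in enumerate(ndimage.find_objects(l)) if (l[s]==i+1).sum()>8])
E
```

```text
eef_pos: [0.5564, -0.3353, 0.0829]
ft_force: [-5.2, 2.8, 17.0]
clock: 35.95
eef_pos: [0.5587, -0.337, 0.2382]
tool_rot: [0.736, 0.677, 0.002, 0.007]
ft_force: [0.9, -0.6, 0.2]
grip_width: -0.0
grasp_force: 0.0
clock: 36.62
eef_pos: [0.376, -0.3753, 0.2295]
tool_rot: [0.736, 0.677, 0.0, -0.0]
ft_force: [0.7, 0.1, -0.4]
grip_width: -0.0
grasp_force: 0.0
scene [(114, 0, 128, 10), (109, 0, 235, 183), (294, 13, 307, 44), (143, 18, 151, 26), (143, 26, 148, 32), (138, 38, 142, 54), (348, 39, 355, 49), (289, 46, 300, 77), (348, 50, 359, 90), (307, 54, 314, 59), (332, 68, 348, 96), (183, 76, 187, 91), (324, 90, 331, 93)]
top [(477, 101, 500, 141), (326, 101, 545, 400), (529, 123, 552, 174), (532, 123, 558, 182), (446, 143, 464, 199), (461, 150, 473, 156), (458, 162, 468, 173), (457, 164, 465, 176), (429, 210, 450, 250), (561, 218, 597, 250), (596, 219, 609, 239), (485, 224, 640, 400), (583, 232, 596, 252), (557, 236, 562, 243), (536, 237, 550, 250), (573, 243, 579, 248), (427, 249, 431, 255), (533, 252, 551, 255), (415, 257, 432, 285), (534, 262, 543, 275), (606, 276, 640, 314), (440, 277, 445, 281), (291, 303, 346, 385), (367, 305, 375, 331), (296, 317, 366, 400), (383, 319, 397, 363), (283, 392, 288, 400), (287, 394, 293, 400), (373, 396, 383, 400)]
```

```bash
python3 -c "
from workcell import bot
print(bot.job_done())"
```

```text
the job is handed in; nothing more can be done
None
```

I've handed the job in, though I got no verdict back: the hood stands in the tray and both filters are in the bed. I estimate the carriage pointer is within about 1 mm of the brass pointer. The record button was pressed fully and released, and the gel bottle, wipes and red look-alike were left alone.

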